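# Stir the finishing chunks and knock off the stirrer

## Robot

A 7-joint arm with a two-finger parallel gripper is mounted at the origin on the work surface. World frame = base frame: x ahead of the robot, y to its left, z up, the work surface at z = 0. Lengths are in m, angles in rad, forces in N, time in s.
With the tool pointing down it reaches from about 0.4 to 0.85 m from the base axis. Payload 10.4 kg.
Tool frame: the origin (TCP) lies at the very end of the fingers, on their centre line; the grasp point (between the pads) lies 19 mm behind it; z points along the fingers, y is the line along which they close (so a half turn about z gives the same grasp; the last joint's range is limited). The gripper opens to 87 mm and grips with 3 to 60 N. Pads are 19 mm wide; open, the fingers measure 117 mm over their backs; the gripper's body (75 mm by 190 mm) begins 51 mm behind the grasp point.
Start: joints at [-1.21, 0.332, -0.065, 1.46, 0.022, 1.35, -0.088], TCP at [0.234, 0.58, 0.223] pointing down, gripper open.
Joint ranges: [-2.6, 2.6], [-0.5, 2.12], [-1.47, 1.34], [0.16, 2.42], [-1.27, 4.41], [0.06, 2.06], [-2.6, 2.6]. Speed limits (rad/s): [2.22, 2.22, 2.79, 2.79, 3.14, 3.14, 3.14].

## Interface

Orientations are given as a unit quaternion [x, y, z, w].
In Python, from bench import r gives the robot as it stands.
- The arm moves only by the shell command python3 -m crank 'ROWS' [FORCE]. ROWS is JSON, a list that holds one entry, the list of rows, each a list of 5 numbers: the shift along the tool's x, y, z in mm, then the turn about the tool's z in degrees, then the opening, from -1 (shut) to 1 (fully open). A call has 1 to 20 rows; each row is the pose to reach, as a shift and turn from the pose commanded when the call began, along the tool's axes at that moment; what a row does not reach only later rows make up. A row lasts 1/10 s, in which the tool goes at most 50 mm and 8.59 degrees, less where a joint would pass 70% of its speed; a pose out of reach is approached as far as the arm can. A call with a gripper value outside its range is refused whole. The fingers move at their own pace and stop on an object; FORCE is the grip in N (left out, the last holds). Time passes only in rows, so rows that repeat a pose let the fingers close. It gives the time, the measured TCP pose, the force, the opening and the grip force at its end, in the units of the state.
- r.read_state(): the state, without advancing time (a new reading comes with each control period).
- r.camera(name): name is "side" or "top" or "wrist"; returns a dict with "image" (384x512x3 uint8, red, green, blue), "vfov" (degrees; the focal length in pixels is half the picture's height over the tangent of half this angle, whatever the lens; pixels are square), "cx", "cy" (the principal point, pixels), "k1" (the pictures are not rectified: a ray, as slopes to the right and down, at radius r is drawn at 1 + k1 r^2 times it, then the intrinsics apply), "eye" and "attitude" of the camera in the world. Camera axes: x right, y down, z forward; pixel columns grow to the right and rows downward; lengths in m; the calibration is good to about 2 mm. A picture is of the moment at which its call begins. There is no depth.
- r.close_job(): hands the job in; it is judged then, once.
The state is a dict: "time": time; "joint_positions": joint angles; "joint_vel": joint speeds; "joint_torque": joint torques, N m; "ee_pos": TCP position; "eef_rot": TCP orientation; "ft_force": force on the tool from outside, world axes, zero at the start; "torque": the same for the moment, N m; "width": finger opening in m; "grip_force": force on a finger pad.
Only numpy, scipy, OpenCV 4.12 (cv2) and the standard library are available. Lean on these libraries where they do the work, as an engineer would, in place of code of your own. Each camera call takes 0.05 s, during which the arm holds its last target. There are 200 camera calls.

## Task

Take the stirrer from its sloping rest and stir the ceramic chunks in the tub with it until every chunk lies at least 2 cm from where it lay at first, all still in the tub; keep the fingers off the chunks. Then knock the grit off by tapping the stirrer's tip gently on the inside bottom of the small steel cup, and lay the stirrer back in its rest as you found it. Leave the cup standing in its place, and leave the tape, knife and box alone.

Things in the scene. Friction and masses are not known exactly. Their poses are not given: they have to be found in the camera images.
- stirrer: Straight bar 170 mm long, 0.12 kg: square steel shank 12 x 12 mm for the first 75 mm from the tip, then a square wooden handle 18 x 18 mm. Origin at the centre of the tip end; z axis from tip to handle end, x and y normal to the flats. Starts in the rest, sloping 60 degrees up from the bench, handle end up and on the robot side, y axis level.
- stirrer_tip (a point): Centre of the steel tip end of the stirrer (the body origin).
- stirrer_top (a point): Centre of the handle end of the stirrer, 170 mm from the tip.
- rest: Fixed rest: blue base plate 130 x 85 x 10 mm with an aluminium trough, open above, sloping 60 degrees up towards its own -x (robot side). Saddles carry the bar 5-25 and 80-92 mm from the tip, between cheeks 28 mm apart that reach 8 mm past the bar axis; a plate stops the tip. The handle beyond 92 mm is free all round. Origin: centre of the underside.
- rest_foot (a point): Point on the rest where the stirrer's tip centre lies when the stirrer is in place.
- rest_top (a point): Point in the air above the rest where the handle end's centre lies when the stirrer is in place (170 mm from rest_foot, along the slope).
- tub: Round grey open tub fixed on a squat black base (base 196 mm across): outer diameter 190, inner diameter 180 mm, flat inner floor 40 mm and rim 95 mm above the bench. Origin: centre of the underside, on the bench; z up.
- tub_floor (a point): Centre of the tub's inner floor, 40 mm above the bench.
- cup: Small open loose steel cup, 84 mm across the rim, somewhat narrower at the bottom, 60 mm high, wall 4 mm, 0.4 kg. Origin: centre of its underside.
- cup_in (a point): Centre of the cup's inner floor.
- tape: Bystander: roll of black tape lying flat, 68 mm across, 19 mm high.
- knife: Bystander: grey utility knife lying flat, about 185 mm long, 26 mm wide, 21 mm high. Origin under the handle's middle, x along it.
- partsbox: Bystander: open cardboard box of model coaches fixed on the bench, 130 (x) x 210 (y) x 38 mm, raised flap at its far side. Origin: centre of the underside.
- chunk0: White ceramic chunk in the tub, a short cylinder 24 mm across, 20 mm high, about 22 g. Origin at its centre.
- chunk1: White ceramic chunk in the tub, a rounded block 22 x 22 x 20 mm high, about 22 g. Origin at its centre.
- chunk2: White ceramic chunk in the tub, a short cylinder 24 mm across, 20 mm high, about 22 g. Origin at its centre.
- chunk3: White ceramic chunk in the tub, a rounded block 22 x 22 x 20 mm high, about 22 g. Origin at its centre.
- chunk4: White ceramic chunk in the tub, a short cylinder 24 mm across, 20 mm high, about 22 g. Origin at its centre.
- chunk5: White ceramic chunk in the tub, a short cylinder 24 mm across, 20 mm high, about 22 g. Origin at its centre.
- chunk6: White ceramic chunk in the tub, a short cylinder 24 mm across, 20 mm high, about 22 g. Origin at its centre.
There are look-alikes about, which are no part of the job. What is shaped like the chunk4 but red is not meant. Leave any turquoise look-alike of the tub alone.

How it is judged:
By the outcome, as a careful person would: the job done as asked, in the order asked, and still so for the second after the job is handed in, with the robot touching nothing.
It also fails if it takes over 72 s, if anything falls off the work surface, if the arm or the gripper's body presses on something with over 40 N, if the wrist force passes 120 N, or if a joint passes its speed limit or range.

## Working session

There is one attempt and no reset: what is moved stays moved. The work goes in short steps, Python scripts to look and compute and a shell command to move; the robot and the scene stay as the last step left them, time stands still between calls to the robot, and variables do not carry over. Pictures are saved under pics/ and viewed, at most 10 in all, crops included, and the job is handed in when it is done.

```bash
ls; mkdir -p pics
python3 - <<'E'
from bench import r
import cv2
for n in ("side","top","wrist"):
    c=r.camera(n); cv2.imwrite(f"pics/{n}0.png",c["image"][:,:,::-1]); print(n,{k:v for k,v in c.items() if k!="image"})
print(r.read_state())
E
```

```text
pics
side {'vfov': 46.70424963285087, 'cx': 252.91489794951943, 'cy': 193.04470216467828, 'k1': 0.04730376267982197, 'eye': array([ 0.3494482 , -0.64482142,  0.84694163]), 'attitude': array([ 0.91200576, -0.15265915,  0.05840877, -0.37620352])}
top {'vfov': 57.05936455333674, 'cx': 256.5191342632916, 'cy': 193.4774486316187, 'k1': -0.07188600387188042, 'eye': array([0.44060475, 0.0094109 , 0.94683898]), 'attitude': array([ 0.70996536, -0.69868822,  0.0682586 , -0.05589921])}
wrist {'vfov': 64.20156354249914, 'cx': 259.6917288901605, 'cy': 190.54659549052846, 'k1': 0.026976450048546905, 'eye': array([0.15710991, 0.61105793, 0.38543722]), 'attitude': array([0.81883611, 0.55296492, 0.08564258, 0.12807253])}
{'time': 0.15, 'joint_positions': array([-1.20960404,  0.33273651, -0.06472381,  1.46067774,  0.0215843 ,
        1.34987814, -0.08849578]), 'joint_vel': array([-3.92304937e-04, -2.24278496e-03, -9.34919887e-04, -1.51478362e-03,
        1.01367440e-03,  8.25906941e-05,  1.07735642e-03]), 'joint_torque': array([ 6.33247055e-04, -6.23631978e+01,  2.44502194e-02, -3.90149760e+01,
       -6.14566519e-02,  3.71589430e-02,  1.15708190e-04]), 'ee_pos': array([0.2339086 , 0.57930301, 0.22196436]), 'eef_rot': array([ 1.90701551e-01,  9.81647934e-01, -4.94986084e-04, -8.78997099e-05]), 'ft_force': array([-0.31169973, -0.1686356 ,  0.150318  ]), 'torque': array([ 0.00143825, -0.00718533,  0.01326411]), 'grip_force': 0.0, 'width': 0.0872812469861462}
```

View pics/top0.png

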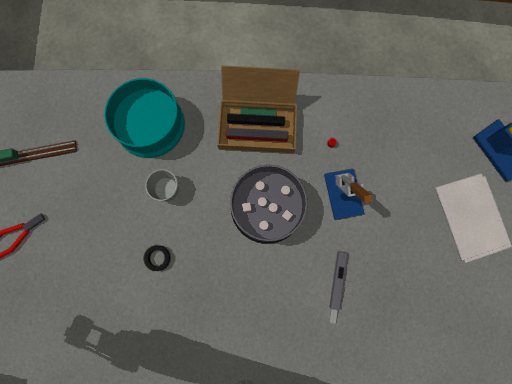

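View pics/side0.png

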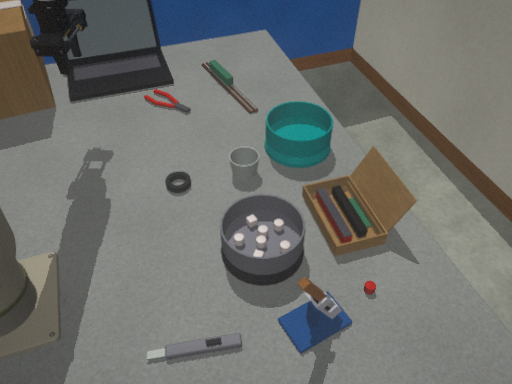

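The top view shows the tub centred near (268,203), the cup (162,185), the rest (347,193) with its handle end near (369,200), the red decoy at (332,142) and the tape and knife off to the sides. In the side view the tub is at (262,238), the cup at (244,165) and the rest at (318,310). Next I'll zoom in.

```bash
cat > h.py <<'E'
import numpy as np, cv2
from scipy.spatial.transform import Rotation as R
from bench import r
def par(c):
    f=192/np.tan(np.radians(c["vfov"])/2); return f,R.from_quat(c["attitude"]).as_matrix(),np.array(c["eye"])
def K(c):
    f=par(c)[0]; return np.array([[f,0,c["cx"]],[0,f,c["cy"]],[0,0,1]]),np.array([c["k1"],0,0,0,0.])
def ray(c,uv):
    k,d=K(c); p=cv2.undistortPoints(np.array([[uv]],float),k,d)[0,0]
    v=par(c)[1]@[p[0],p[1],1]; return par(c)[2],v/np.linalg.norm(v)
def onz(c,uv,z):
    e,v=ray(c,uv); return e+v*(z-e[2])/v[2]
def proj(c,P):
    k,d=K(c); M=par(c)[1].T; return cv2.projectPoints(np.atleast_2d(P).astype(float),cv2.Rodrigues(M)[0],-M@par(c)[2],k,d)[0][:,0]
def tri(obs):
    A=0;b=0;
    for c,uv in obs:
        e,v=ray(c,uv); Q=np.eye(3)-np.outer(v,v); A=A+Q; b=b+Q@e
    return np.linalg.solve(A,b)
def crop(im,x,y,w,h,s): return cv2.resize(im[y:y+h,x:x+w],(w*s,h*s),interpolation=cv2.INTER_CUBIC)
E
python3 - <<'E'
from h import *
t=r.camera("top");s=r.camera("side")
I,J=t["image"],s["image"]
a=np.hstack([crop(I,310,155,80,75,5),crop(J,270,270,80,75,5)])
b=np.hstack([crop(I,228,160,80,45,5)*0+crop(I,228,160,80,45,5),crop(J,218,195,80,45,5)])
m=np.vstack([a,b]); print(m.shape)
cv2.imwrite("pics/m1.png",m[:,:,::-1])
E
```

```text
(600, 800, 3)
```

View pics/m1.png

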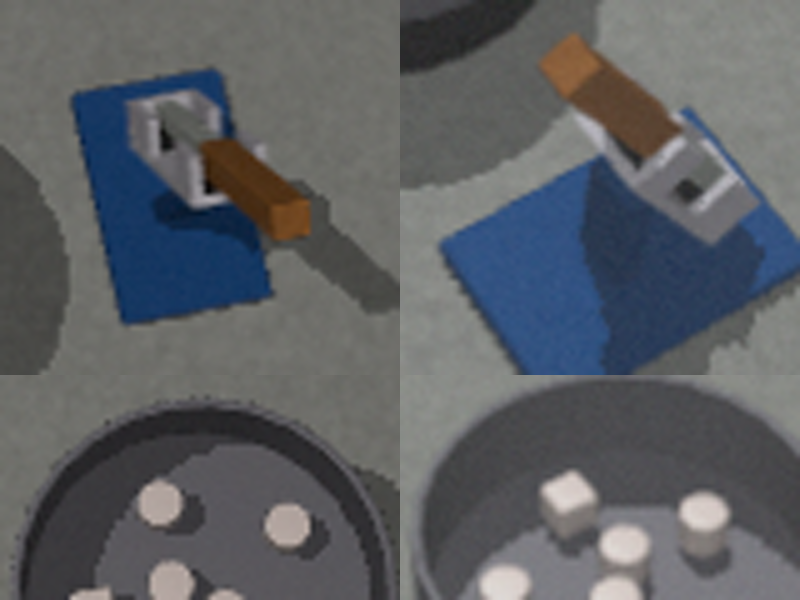

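Run:
```python
from h import *
t=r.camera("top");s=r.camera("side")
T=lambda U,V:((U+.5)/5-.5+310,(V+.5)/5-.5+155)
S=lambda U,V:((U-400+.5)/5-.5+270,(V+.5)/5-.5+270)
P=np.array([onz(t,T(*p),.01) for p in [(72,93),(218,68),(272,297),(125,323)]]); print(P.round(4))
print("sides",[np.linalg.norm(P[i]-P[i-1]).round(4) for i in range(4)])
d=(P[0]+P[1]-P[2]-P[3]);yaw=np.arctan2(d[1],d[0]);c=P.mean(0);print("rest",c,np.degrees(yaw))
# side check of back corner + left corner
print("side corners",[onz(s,S(*p),.01).round(4) for p in [(443,243),(687,107)]])
top=tri([(t,T(291,219)),(s,S(572,65))]);print("top",top, "reproj",proj(t,top),T(291,219),proj(s,top),S(572,65))
ax=np.array([-np.cos(yaw)*.5,-np.sin(yaw)*.5,.866]);print("foot",top-.17*ax)
# rim of tub and cup, chunks
I=t["image"]
print("cup rim ctr",onz(t,(162,182),.06))
# white chunks
for cam,n in((t,"top"),(s,"side")):
    im=cam["image"].astype(int); m=((im.min(2)>140)&(im.max(2)-im.min(2)<45)).astype(np.uint8)
    k,l,st,ce=cv2.connectedComponentsWithStats(m)
    for i in range(1,k):
        if 15<st[i,4]<200: print(n,ce[i].round(1),st[i,4],onz(cam,ce[i],.058)[:2].round(4))
```

```text
[[ 0.6669 -0.1899  0.01  ]
 [ 0.6828 -0.2717  0.01  ]
 [ 0.556  -0.297   0.01  ]
 [ 0.5408 -0.2162  0.01  ]]
sides [np.float64(0.1288), np.float64(0.0832), np.float64(0.1292), np.float64(0.0822)]
rest [ 0.61161966 -0.24369966  0.01      ] 11.536622864691576
side corners [array([ 0.5423, -0.2188,  0.01  ]), array([ 0.6655, -0.1928,  0.01  ])]
top [ 0.5716785  -0.25321156  0.17495867] reproj [[367.85618875 198.12366362]] (367.8, 198.4) [[303.65321561 282.69090606]] (304.0, 282.6)
foot [ 0.65496125 -0.23621205  0.02773867]
cup rim ctr [0.62390308 0.23795273 0.06      ]
top [259.5 185.2] 55 [ 0.6203 -0.0123]
top [285.1 189.5] 57 [ 0.6102 -0.0782]
top [261.6 201.4] 54 [ 0.5784 -0.0183]
top [246.  206.4] 57 [0.5648 0.0213]
top [272.5 207. ] 56 [ 0.5645 -0.0462]
top [286.7 214.6] 59 [ 0.5456 -0.0823]
top [263.4 224.6] 56 [ 0.5193 -0.0235]
side [9.8 3.8] 128 [-0.0091  1.4983]
side [254.9 150.2] 17 [0.6544 0.2536]
side [229.6 154.9] 16 [0.5825 0.2577]
side [251.2 218.3] 59 [0.5646 0.0195]
side [278.3 222.2] 59 [ 0.6206 -0.0129]
side [262.5 228.4] 69 [ 0.5792 -0.0188]
side [238.6 236.5] 69 [ 0.5197 -0.0233]
side [260.6 238.9] 73 [ 0.5648 -0.0464]
side [456.  238.6] 23 [ 0.978 -0.188]
side [284.6 244.1] 76 [ 0.6106 -0.078 ]
side [257.7 253. ] 66 [ 0.5455 -0.0817]
side [450.5 251.4] 23 [ 0.9445 -0.2143]
side [307.7 295.8] 24 [ 0.6057 -0.2161]
side [333.  305.3] 33 [ 0.6443 -0.2522]
side [155.3 353.1] 154 [ 0.2932 -0.2344]
```

Run:
```python
from h import *
t=r.camera("top");s=r.camera("side")
a=onz(t,(231.5,203),.095);b=onz(t,(306,203),.095);print(a,b)
tc=np.array([0.567,(a[1]+b[1])/2]); cc=np.array([.624,.238])
th=np.linspace(0,2*np.pi,73)
circ=lambda c,rad,z:np.c_[c[0]+rad*np.cos(th),c[1]+rad*np.sin(th),0*th+z]
# refine: maximise image gradient normal to projected circle, jointly in both views
def G(c): 
    g=cv2.GaussianBlur(cv2.cvtColor(c["image"],cv2.COLOR_RGB2GRAY).astype(np.float32),(0,0),1.0); return np.hypot(cv2.Sobel(g,5,1,0),cv2.Sobel(g,5,0,1))
g={"t":G(t),"s":G(s)}
def score(c,L):
    return sum(cv2.remap(g[k],*[proj(cam,circ(c,rad,z))[:,i].astype(np.float32)[None] for i in(0,1)],1).mean() for k,cam in(("t",t),("s",s)) for rad,z in L)
def ref(c,L,w):
    best=max((score(c+np.array([i,j])*.001,L),i,j) for i in range(-w,w+1) for j in range(-w,w+1)); print(best); return c+np.array(best[1:])*.001
tc=ref(tc,[(.095,.095)],14); cc=ref(cc,[(.042,.06)],12); print("tub",tc,"cup",cc)
out=[]
for cam,(x,y),(x2,y2) in((t,(225,150),(130,150)),(s,(210,190),(205,130))):
    im=cv2.resize(cam["image"],None,fx=4,fy=4,interpolation=2).copy()
    for c,rad,z in((tc,.095,.095),(tc,.09,.04),(cc,.042,.06)):
        cv2.polylines(im,[((proj(cam,circ(c,rad,z))+.5)*4-.5).round().astype(int)],True,(0,255,0) if z!=.04 else (255,255,0))
    out.append(np.hstack([im[y*4:y*4+300,x*4:x*4+400] if 0 else im[y*4:(y+75)*4+0,x*4:(x+100)*4], im[y2*4:(y2+75)*4,x2*4:(x2+75)*4]]))
cv2.imwrite("pics/m2.png",np.vstack(out)[:,:,::-1])
```

```text
[0.56742759 0.05616933 0.095     ] [ 0.57053025 -0.12593752  0.095     ]
(np.float32(181.17007), -1, 1)
(np.float32(147.418), -3, -1)
tub [ 0.566     -0.0338841] cup [0.621 0.237]
```

View pics/m2.png

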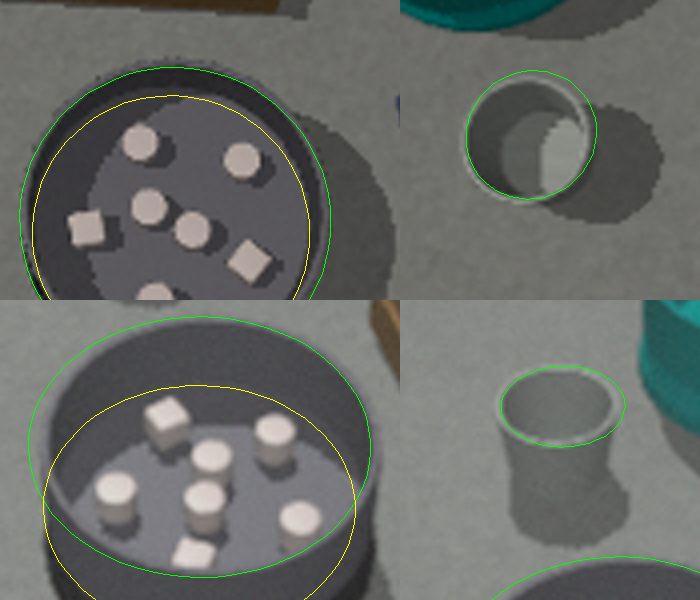

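Against the true rims, the overlay circles are off by a few mm. Correcting by eye puts the tub at about (0.571,-0.033) and the cup at about (0.618,0.240). The stirrer and chunk fixes from the two views agree to within 1-3 mm. I'll work out the grasp shift from these.

```bash
cat >> h.py <<'E'
FOOT=np.array([.655,-.236,.0277]);YAW=np.radians(11.5)
U=np.array([-np.cos(YAW)*.5,-np.sin(YAW)*.5,.866])
def shift(target,yawdeg):
    "rows' numbers for TCP target, tool-y heading (deg, mod 180)"
    st=r.read_state();M=R.from_quat(st["eef_rot"]).as_matrix()
    d=M.T@(np.array(target)-st["ee_pos"])*1000
    h=np.degrees(np.arctan2(M[1,1],M[0,1])); t=-((yawdeg-h+90)%180-90)
    print("shift",d.round(1),"turn",round(t,1),"heading",h.round(1),"tilt",M[:,2].round(4))
E
python3 - <<'E'
from h import *
g=FOOT+.14*U; print(g); shift(g+[0,0,.075],101.5)
E
```

```text
[ 0.58640527 -0.24995576  0.14894   ]
shift [-637.4 -637.2   -1.4] turn -33.5 heading 68.0 tilt [-0. -0. -1.]
```

```bash
python3 -m crank '[[[-20,-20,-2,-2,1],[-60,-60,-2,-5,1],[-637,-637,-2,-33.5,1],[-637,-637,-2,-33.5,1],[-637,-637,-2,-33.5,1],[-637,-637,-2,-33.5,1],[-637,-637,-2,-33.5,1],[-637,-637,-2,-33.5,1],[-637,-637,-2,-33.5,1],[-637,-637,-2,-33.5,1],[-637,-637,-2,-33.5,1],[-637,-637,-2,-33.5,1],[-637,-637,-2,-33.5,1],[-637,-637,-2,-33.5,1],[-637,-637,-2,-33.5,1],[-637,-637,-2,-33.5,1],[-637,-637,-2,-33.5,1],[-637,-637,-2,-33.5,1],[-637,-637,-2,-33.5,1],[-637,-637,-2,-33.5,1]]]' 40
python3 - <<'E'
from h import *
g=FOOT+.14*U; shift(g+[0,0,-.019],101.5)
c=r.camera("wrist");s=r.camera("side")
print(proj(c,[FOOT+.17*U,FOOT+.1*U]),proj(s,[FOOT+.17*U]))
cv2.imwrite("pics/w1.png",np.hstack([cv2.resize(c["image"],(400,300)),cv2.resize(s["image"],(400,300))])[:,:,::-1])
E
```

```text
time: 2.45
ee_pos: [0.5857, -0.2543, 0.2239]
eef_rot: [-0.098, 0.995, -0.001, -0.001]
ft_force: [-0.6, -0.1, -0.4]
width: 0.0872
grip_force: 0.0
shift [-1.7  4.3 93.9] turn -0.3 heading 101.2 tilt [-0.0013 -0.0026 -1.    ]
[[265.47775602 192.71189954]
 [264.4255727  207.93867959]] [[303.60608915 282.57751354]]
```

View pics/w1.png

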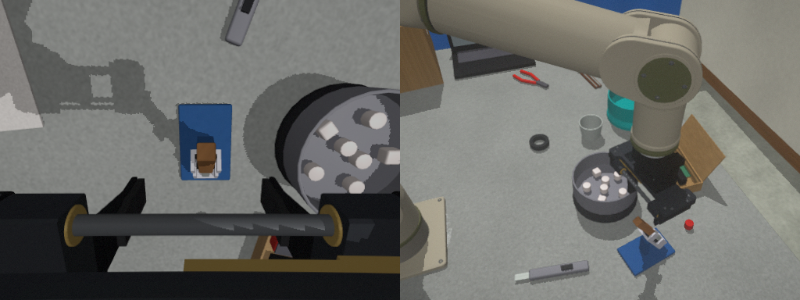

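In the wrist view the handle end is at about (206,150) scaled, where I predicted, and the plate edges line up with the image axes, so the heading is good. I'll descend and grasp.

```bash
python3 -m crank '[[[-1,2,20,0,1],[-2,4,40,0,1],[-2,4,60,0,1],[-2,4,75,0,1],[-2,4,88,0,1],[-2,4,94,0,1],[-2,4,94,0,1],[-2,4,94,0,1],[-2,4,94,0,-1],[-2,4,94,0,-1],[-2,4,94,0,-1],[-2,4,94,0,-1],[-2,4,94,0,-1],[-2,4,94,0,-1]]]' 40
python3 - <<'E'
from h import *
g=FOOT+.14*U; shift(g+[0,0,-.019],101.5)
E
```

```text
time: 3.95
ee_pos: [0.5873, -0.2453, 0.1305]
eef_rot: [-0.1, 0.995, 0.0, 0.0]
ft_force: [0.2, 0.6, -0.2]
width: 0.047
grip_force: 0.0
shift [ 1.8 -4.4  0.6] turn 0.0 heading 101.5 tilt [ 0.e+00  1.e-04 -1.e+00]
```

```bash
python3 -m crank '[[[1,-2,0,0,-0.1],[2,-4,0,0,-0.1],[2,-4,0,0,-0.3],[2,-4,0,0,-1],[2,-4,0,0,-1],[2,-4,0,0,-1],[2,-4,0,0,-1],[2,-4,0,0,-1],[2,-4,0,0,-1],[2,-4,0,0,-1]]]' 50
python3 - <<'E'
from h import *
g=FOOT+.14*U; shift(g+[0,0,-.019],101.5)
E
```

```text
time: 4.95
ee_pos: [0.5862, -0.2495, 0.1305]
eef_rot: [-0.1, 0.995, 0.0, 0.0]
ft_force: [0.2, -0.2, -1.0]
width: 0.0176
grip_force: 50.0
shift [-0.1 -0.5  0.5] turn 0.0 heading 101.5 tilt [ 0.e+00  2.e-04 -1.e+00]
```

The stirrer is gripped at (0.586,-0.250,0.1305) with 50 N. I'll lift straight up and check it.

```bash
python3 -m crank '[[[0,0,-5,0,-1],[0,0,-15,0,-1],[0,0,-30,0,-1],[0,0,-50,0,-1],[0,0,-70,0,-1],[0,0,-90,0,-1],[0,0,-110,0,-1],[0,0,-125,0,-1],[0,0,-130,4,-1],[0,0,-130,8,-1],[0,0,-130,11.5,-1],[0,0,-130,11.5,-1]]]' 50
python3 - <<'E'
from h import *
shift([.551,-.046,.26],90)
print(r.read_state()["joint_positions"].round(2))
E
```

```text
time: 6.15
ee_pos: [0.5862, -0.2497, 0.2612]
eef_rot: [0.0, 1.0, -0.0, 0.0]
ft_force: [0.3, -0.2, -1.5]
width: 0.0176
grip_force: 50.0
shift [ 35.3 203.6   1.2] turn -0.0 heading 90.0 tilt [ 4.e-04 -1.e-04 -1.e+00]
[-0.18  0.4   0.7   1.4  -0.25  1.44  2.08]
```

```bash
python3 -m crank '[[[3,15,0,0,-1],[9,50,0,0,-1],[15,85,0,0,-1],[21,120,0,0,-1],[28,155,0,0,-1],[32,185,0,0,-1],[35,200,0,0,-1],[35,204,0,0,-1],[35,204,0,0,-1],[35,204,0,0,-1],[35,204,0,0,-1]]]' 50
python3 - <<'E'
from h import *
st=r.read_state();p=st["ee_pos"]; print(p.round(4))
s=r.camera("side");tip=p+[.0702,.0,-.103]; q=proj(s,[tip]);print(q)
im=crop(s["image"],180,120,200,150,4).copy()
u,v=((q[0]-[180,120]+.5)*4-.5).astype(int); cv2.circle(im,(int(u),int(v)),4,(0,255,0),1)
cv2.imwrite("pics/s2.png",im[:,:,::-1])
E
```

```text
time: 7.25
ee_pos: [0.5512, -0.0471, 0.2606]
eef_rot: [0.001, 1.0, -0.0, 0.0]
ft_force: [-0.7, 0.5, -1.7]
width: 0.0175
grip_force: 50.0
[ 0.5512 -0.0471  0.2606]
[[285.93406242 202.83883287]]
```

View pics/s2.png

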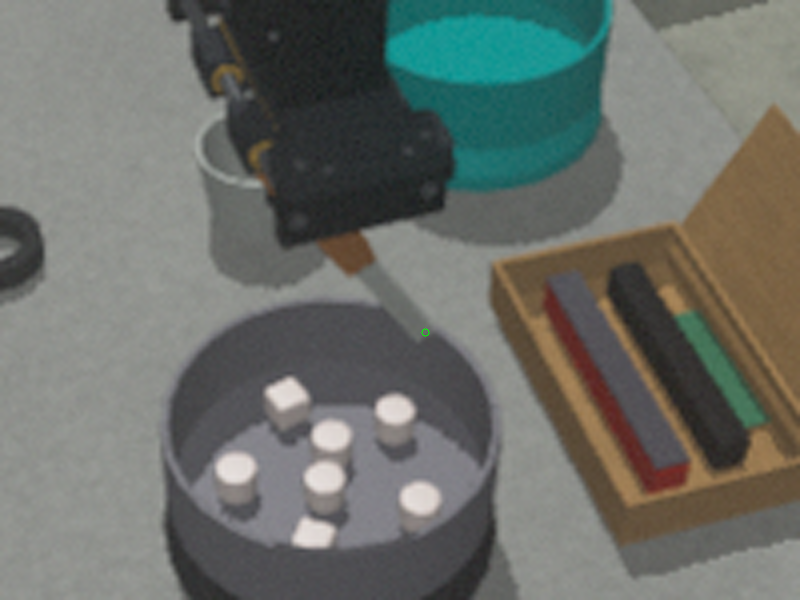

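The tip appears within about 1 mm of the predicted spot (marker at (425,332)), so the stirrer hasn't slipped. I'll lower it into the gap.

```bash
python3 -m crank '[[[0,1,20,0,-1],[0,1,45,0,-1],[0,1,70,0,-1],[0,1,90,0,-1],[0,1,102,0,-1],[0,1,108,0,-1],[0,1,108,0,-1],[0,1,108,0,-1]]]' 50 && python3 -m crank '[[[3,-14,0,0,-1],[12,-25,0,0,-1],[23,-34,0,0,-1],[36,-39,0,0,-1],[50,-41,0,0,-1],[64,-39,0,0,-1],[77,-34,0,0,-1],[88,-25,0,0,-1],[96,-14,0,0,-1],[99,-1,0,0,-1],[100,13,0,0,-1],[99,27,0,0,-1],[94,40,0,0,-1],[86,51,0,0,-1],[77,60,0,0,-1],[64,65,0,0,-1],[50,67,0,0,-1]]]' 50
python3 - <<'E'
from h import *
s=r.camera("side");t=r.camera("top")
for n,cam in(("t",t),("s",s)):
    im=cam["image"].astype(int); m=((im.min(2)>140)&(im.max(2)-im.min(2)<45)).astype(np.uint8)
    k,l,st,ce=cv2.connectedComponentsWithStats(m)
    for i in range(1,k):
        w=onz(cam,ce[i],.058)[:2]-[.571,-.033]
        if 15<st[i,4]<200 and np.hypot(*w)<.1: print(n,st[i,4],(w*1000).round())
E
```

```text
time: 8.1
ee_pos: [0.5517, -0.0448, 0.1534]
eef_rot: [-0.0, 1.0, 0.0, 0.001]
ft_force: [0.8, -0.4, -1.9]
width: 0.0177
grip_force: 50.0
time: 9.8
ee_pos: [0.5022, 0.0227, 0.1525]
eef_rot: [-0.0, 1.0, -0.0, 0.0]
ft_force: [-0.5, -0.2, -1.2]
width: 0.0176
grip_force: 50.0
t 56 [ 30. -66.]
s 60 [15. 57.]
s 19 [-30.  60.]
s 61 [50. 20.]
s 70 [ 8. 14.]
s 74 [ -6. -13.]
s 41 [ 29. -60.]
```

```bash
python3 -m crank '[[[-14,-2,0,0,-1],[-27,-7,0,0,-1],[-38,-16,0,0,-1],[-47,-27,0,0,-1],[-52,-40,0,0,-1],[-54,-54,0,0,-1],[-52,-68,0,0,-1],[-38,-68,0,0,-1],[-24,-68,0,0,-1],[-10,-68,0,0,-1],[4,-68,0,0,-1],[18,-68,0,0,-1],[32,-67,0,0,-1],[42,-62,0,0,-1],[44,-50,0,0,-1],[32,-42,0,0,-1],[18,-40,0,0,-1],[4,-40,0,0,-1],[-10,-40,0,0,-1],[-24,-40,0,0,-1]]]' 50 && python3 -m crank '[[[-12,0,0,0,-1],[-20,0,0,0,-1],[-16,0,0,0,-1],[-16,0,-15,0,-1],[-16,0,-40,0,-1],[-16,0,-70,0,-1],[-16,0,-100,0,-1],[-16,40,-110,0,-1],[-16,80,-110,0,-1],[-16,120,-110,0,-1],[-16,155,-110,0,-1],[-16,170,-110,0,-1],[-16,170,-110,0,-1]]]' 50
cat > look.py <<'E'
from h import *
O=dict(A=(.620,-.0125),B=(.610,-.078),C=(.579,-.0185),D=(.565,.0205),E=(.5646,-.0463),F=(.5456,-.082),G=(.5195,-.0234))
s=r.camera("side");t=r.camera("top")
for n,cam in(("t",t),("s",s)):
    im=cam["image"].astype(int); m=((im.min(2)>140)&(im.max(2)-im.min(2)<45)).astype(np.uint8)
    k,l,st,ce=cv2.connectedComponentsWithStats(m)
    for i in range(1,k):
        w=onz(cam,ce[i],.058)[:2]
        if 10<st[i,4]<200 and np.hypot(*(w-[.571,-.033]))<.1: print(n,st[i,4],((w-[.571,-.033])*1000).round(),{k:int(1000*np.hypot(*(w-v))) for k,v in O.items()})
import sys
cv2.imwrite(sys.argv[1],np.hstack([crop(t["image"],225,160,88,88,4),crop(s["image"],212,190,100,88,4)])[:,:,::-1])
E
python3 look.py pics/l1.png
```

```text
time: 11.9
ee_pos: [0.5253, -0.0175, 0.1525]
eef_rot: [-0.0, 1.0, 0.0, -0.0]
ft_force: [-0.4, 0.4, -0.9]
width: 0.0174
grip_force: 50.0
time: 13.2
ee_pos: [0.5401, 0.1546, 0.2622]
eef_rot: [-0.002, 1.0, 0.0, -0.0]
ft_force: [-0.2, -0.3, -2.1]
width: 0.0174
grip_force: 50.0
t 55 [61. 13.] {'A': 14, 'B': 62, 'C': 53, 'D': 78, 'E': 72, 'F': 106, 'G': 112}
t 58 [ 64. -28.] {'A': 51, 'B': 29, 'C': 70, 'D': 107, 'E': 71, 'F': 91, 'G': 121}
t 20 [48. 47.] {'A': 26, 'B': 92, 'C': 52, 'D': 54, 'E': 81, 'F': 121, 'G': 106}
t 59 [ 29. -66.] {'A': 88, 'B': 22, 'C': 82, 'D': 124, 'E': 63, 'F': 57, 'G': 110}
s 33 [49. 48.] {'A': 27, 'B': 93, 'C': 53, 'D': 55, 'E': 82, 'F': 122, 'G': 107}
s 63 [61. 13.] {'A': 14, 'B': 61, 'C': 53, 'D': 78, 'E': 72, 'F': 106, 'G': 113}
s 71 [ 64. -29.] {'A': 51, 'B': 29, 'C': 70, 'D': 108, 'E': 72, 'F': 91, 'G': 121}
s 40 [ 29. -60.] {'A': 82, 'B': 17, 'C': 77, 'D': 118, 'E': 58, 'F': 55, 'G': 106}
```

View pics/l1.png

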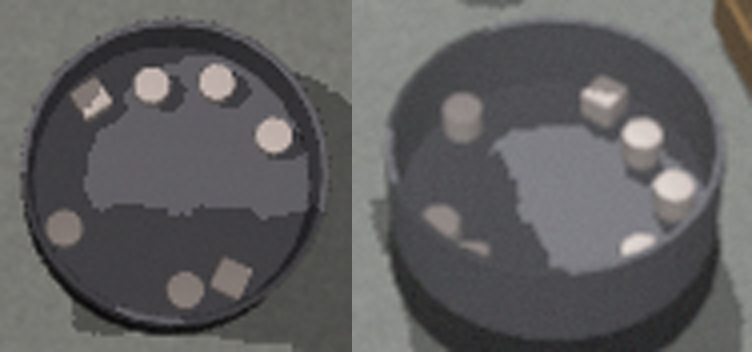

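Five chunks have clearly moved by 30 mm or more. From shape and sequence I take C to be at (61,13) and A at (64,-28), having been pushed round the circle. B, at (29,-66), has moved only 22 mm, so I'll push it further along the wall.

```bash
python3 -m crank '[[[-2,-20,0,0,-1],[-4,-60,0,0,-1],[-6,-100,0,0,-1],[-8,-140,0,0,-1],[-9,-180,0,0,-1],[-9,-215,0,0,-1],[-9,-234,0,0,-1],[-9,-234,0,0,-1],[-9,-234,0,0,-1],[-9,-234,25,0,-1],[-9,-234,50,0,-1],[-9,-234,75,0,-1],[-9,-234,95,0,-1],[-9,-234,106,0,-1],[-9,-234,109,0,-1],[-9,-234,109,0,-1]]]' 50 && python3 -m crank '[[[2,-8,0,0,-1],[10,-14,0,0,-1],[20,-19,0,0,-1],[30,-22,0,0,-1],[38,-24,0,0,-1],[38,-24,0,0,-1],[36,-5,0,0,-1],[36,10,0,0,-1],[36,20,-5,0,-1],[36,30,-30,0,-1],[36,30,-60,0,-1],[36,40,-100,0,-1],[36,80,-110,0,-1],[36,130,-110,0,-1],[36,180,-110,0,-1],[36,220,-110,0,-1],[36,234,-110,0,-1],[36,234,-110,0,-1]]]' 50
python3 look.py pics/l2.png
```

```text
time: 14.9
ee_pos: [0.5503, -0.0813, 0.1538]
eef_rot: [-0.0, 1.0, 0.0, 0.0]
ft_force: [-0.2, -0.0, -1.2]
width: 0.0175
grip_force: 50.0
time: 16.7
ee_pos: [0.5136, 0.1539, 0.2636]
eef_rot: [-0.002, 1.0, -0.0, -0.0]
ft_force: [1.3, -0.0, -1.4]
width: 0.0175
grip_force: 49.9
t 56 [61. 13.] {'A': 14, 'B': 62, 'C': 53, 'D': 78, 'E': 72, 'F': 106, 'G': 112}
t 58 [ 64. -28.] {'A': 51, 'B': 29, 'C': 70, 'D': 107, 'E': 71, 'F': 91, 'G': 121}
t 20 [48. 47.] {'A': 26, 'B': 92, 'C': 52, 'D': 54, 'E': 81, 'F': 121, 'G': 106}
t 59 [  5. -77.] {'A': 107, 'B': 47, 'C': 91, 'D': 131, 'E': 64, 'F': 41, 'G': 103}
s 33 [49. 48.] {'A': 27, 'B': 93, 'C': 53, 'D': 55, 'E': 82, 'F': 122, 'G': 107}
s 19 [-30.  60.] {'A': 88, 'B': 126, 'C': 59, 'D': 25, 'E': 77, 'F': 109, 'G': 54}
s 64 [61. 13.] {'A': 14, 'B': 61, 'C': 53, 'D': 78, 'E': 72, 'F': 106, 'G': 112}
s 72 [ 64. -29.] {'A': 51, 'B': 29, 'C': 71, 'D': 108, 'E': 72, 'F': 91, 'G': 121}
```

View pics/l2.png

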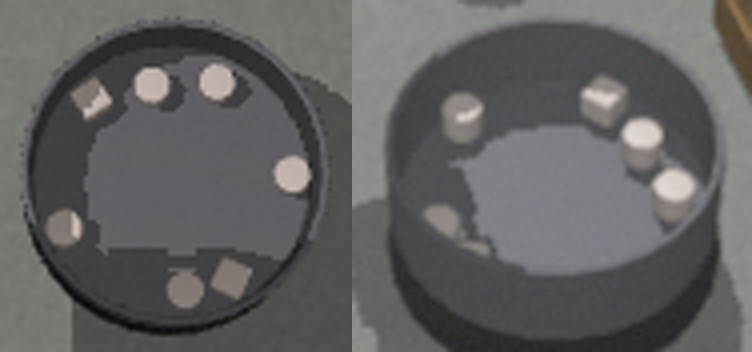

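B has now moved 47 mm and every chunk is clear. A and C sit at exactly the contact distances where those two pushes ended, which confirms which is which. Next is the cup.

```bash
python3 -m crank '[[[-10,20,0,0,-1],[-25,50,0,0,-1],[-38,75,0,0,-1],[-44,86,0,0,-1],[-44,86,0,0,-1],[-44,86,0,0,-1],[-44,86,0,0,-1]]]' 50
python3 - <<'E'
from h import *
st=r.read_state();p=st["ee_pos"];print(p, st["ft_force"])
out=[]
th=np.linspace(0,2*np.pi,73);c=[.618,.24]
for n,(x,y) in(("top",(125,145)),("side",(200,110))):
    cam=r.camera(n);im=crop(cam["image"],x,y,90,90,4).copy()
    f=lambda P:((proj(cam,P)-[x,y]+.5)*4-.5).round().astype(int)
    cv2.polylines(im,[f(np.c_[c[0]+.042*np.cos(th),c[1]+.042*np.sin(th),0*th+.06])],True,(0,255,0))
    for q in f([p+[.07,0,-.103],[p[0]+.07,p[1],.06]]): cv2.circle(im,tuple(map(int,q)),3,(255,0,0),1)
    out.append(im)
cv2.imwrite("pics/c1.png",np.hstack(out)[:,:,::-1])
E
```

```text
time: 17.5
ee_pos: [0.5582, 0.2362, 0.264]
eef_rot: [0.001, 1.0, -0.0, 0.0]
ft_force: [0.1, 0.4, -1.1]
width: 0.018
grip_force: 49.9
[0.55821908 0.23619725 0.26398538] [ 0.10800761  0.43542456 -1.14656907]
```

View pics/c1.png

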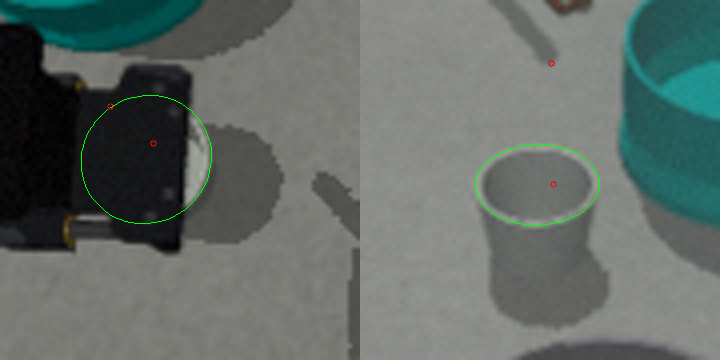

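The cup overlay fits and the tip is lined up over it. I'll lower it in.

```bash
python3 -m crank '[[[0,2,20,0,-1],[0,2,45,0,-1],[0,2,70,0,-1],[0,2,95,0,-1],[0,2,115,0,-1],[0,2,130,0,-1],[0,2,140,0,-1],[0,2,144,0,-1],[0,2,144,0,-1],[0,2,144,0,-1]]]' 50; python3 -m crank '[[[0,0,2,0,-1],[0,0,4,0,-1],[0,0,4,0,-1],[0,0,4,0,-1]]]' 50;  python3 -m crank '[[[0,0,1,0,-1],[0,0,2,0,-1],[0,0,2,0,-1],[0,0,2,0,-1]]]' 50
```

```text
time: 18.6
ee_pos: [0.5586, 0.2406, 0.1204]
eef_rot: [-0.0, 1.0, 0.0, 0.001]
ft_force: [0.3, 0.1, -0.9]
width: 0.0176
grip_force: 49.9
time: 19.0
ee_pos: [0.5581, 0.2404, 0.1156]
eef_rot: [-0.0, 1.0, 0.0, 0.0]
ft_force: [0.3, 0.2, -1.6]
width: 0.0175
grip_force: 49.9
time: 19.4
ee_pos: [0.558, 0.2404, 0.1135]
eef_rot: [-0.0, 1.0, 0.0, -0.0]
ft_force: [-1.4, 0.1, -1.3]
width: 0.0177
grip_force: 49.9
```

```bash
for i in 1 2; do python3 -m crank '[[[0,0,1,0,-1],[0,0,1,0,-1],[0,0,1,0,-1]]]' 50 | grep -E 'ee_pos|ft_f'; done
```

```text
ee_pos: [0.558, 0.2404, 0.1125]
ft_force: [0.6, 0.5, -1.7]
ee_pos: [0.5581, 0.2404, 0.1115]
ft_force: [0.0, -0.6, -2.2]
```

```bash
for i in 1 2; do python3 -m crank '[[[0,0,1,0,-1],[0,0,1,0,-1],[0,0,1,0,-1]]]' 50 | grep -E 'ee_pos|ft_f'; done
```

```text
ee_pos: [0.558, 0.2404, 0.1105]
ft_force: [-0.1, -0.2, -1.9]
ee_pos: [0.5581, 0.2404, 0.1095]
ft_force: [-0.2, -0.3, -0.8]
```

```bash
for i in 1 2; do python3 -m crank '[[[0,0,1,0,-1],[0,0,1,0,-1],[0,0,1,0,-1]]]' 50 | grep -E 'ee_pos|ft_f'; done
```

```text
ee_pos: [0.5581, 0.2404, 0.1085]
ft_force: [0.0, -0.8, -0.6]
ee_pos: [0.5581, 0.2404, 0.1075]
ft_force: [-0.2, 0.5, -1.0]
```

```bash
for i in 1 2; do python3 -m crank '[[[0,0,1,0,-1],[0,0,1,0,-1],[0,0,1,0,-1]]]' 50 | grep -E 'ee_pos|ft_f'; done
```

```text
ee_pos: [0.5581, 0.2405, 0.1069]
ft_force: [-3.1, -0.6, 4.1]
ee_pos: [0.5582, 0.2406, 0.1066]
ft_force: [-5.9, -1.5, 10.0]
```

Contact is at a TCP height of about 0.107, with the force under 12 N. I'll make two more light taps and lift out.

```bash
python3 -m crank '[[[0,0,-4,0,-1],[0,0,-6,0,-1],[0,0,-3,0,-1],[0,0,-0.5,0,-1],[0,0,-0.5,0,-1]]]' 50;python3 -m crank '[[[0,0,-4,0,-1],[0,0,-6,0,-1],[0,0,-3,0,-1],[0,0,-0.5,0,-1],[0,0,-0.5,0,-1],[0,0,-6,0,-1],[0,0,-20,0,-1],[0,0,-50,0,-1],[0,0,-80,0,-1],[0,0,-110,0,-1],[0,0,-140,0,-1],[0,0,-155,0,-1],[0,0,-155,0,-1]]]' 50
python3 - <<'E'
from h import *
shift([.5862,-.2495,.2615],101.5)
p=r.read_state()["ee_pos"];out=[];th=np.linspace(0,2*np.pi,73);c=[.618,.24]
for n,(x,y) in(("top",(125,145)),("side",(200,85))):
    cam=r.camera(n);im=crop(cam["image"],x,y,90,110,4).copy()
    f=lambda P:((proj(cam,P)-[x,y]+.5)*4-.5).round().astype(int)
    cv2.polylines(im,[f(np.c_[c[0]+.042*np.cos(th),c[1]+.042*np.sin(th),0*th+.06])],True,(0,255,0))
    for q in f([p+[.07,0,-.103]]): cv2.circle(im,tuple(map(int,q)),3,(255,0,0),1)
    out.append(im)
cv2.imwrite("pics/c2.png",np.hstack(out)[:,:,::-1])
E
```

```text
time: 22.3
ee_pos: [0.5582, 0.2406, 0.1066]
eef_rot: [-0.0, 1.0, 0.0, 0.0]
ft_force: [-3.8, 0.1, 8.7]
width: 0.0176
grip_force: 49.9
time: 23.6
ee_pos: [0.559, 0.2407, 0.2634]
eef_rot: [-0.0, 1.0, 0.001, 0.002]
ft_force: [0.8, 0.1, -1.9]
width: 0.0172
grip_force: 49.9
shift [ -27.2 -490.2    1. ] turn -11.5 heading 90.0 tilt [ 0.0034  0.0021 -1.    ]
```

View pics/c2.png

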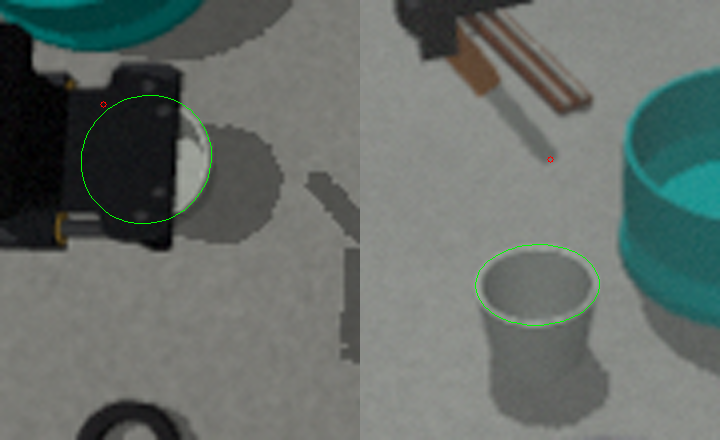

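The cup stands unmoved and the tip still matches its predicted point, so there has been no slip. I'll take the stirrer back to above the rest.

```bash
python3 -m crank '[[[-1,-15,0,0,-1],[-2,-45,0,-1,-1],[-5,-80,0,-2,-1],[-7,-115,0,-3,-1],[-9,-150,0,-4,-1],[-11,-190,0,-5,-1],[-13,-230,0,-6,-1],[-15,-270,0,-7,-1],[-18,-310,0,-8,-1],[-20,-350,0,-9,-1],[-22,-390,0,-10,-1],[-24,-425,0,-11,-1],[-26,-455,0,-11.5,-1],[-27,-478,0,-11.5,-1],[-27,-488,0,-11.5,-1],[-27,-490,0,-11.5,-1],[-27,-490,0,-11.5,-1],[-27,-490,0,-11.5,-1],[-27,-490,0,-11.5,-1],[-27,-490,0,-11.5,-1]]]' 50
python3 - <<'E'
from h import *
shift([.5862,-.2495,.1305],101.5)
E
```

```text
time: 25.7
ee_pos: [0.5854, -0.2487, 0.2611]
eef_rot: [-0.101, 0.995, 0.0, 0.0]
ft_force: [-0.1, -0.1, -1.2]
width: 0.017
grip_force: 49.9
shift [ -0.6  -1.  130.6] turn 0.1 heading 101.6 tilt [ 3.e-04  4.e-04 -1.e+00]
```

```bash
python3 -m crank '[[[0,-1,15,0,-1],[-1,-1,35,0,-1],[-1,-1,55,0,-1],[-1,-1,75,0,-1],[-1,-1,95,0,-1],[-1,-1,108,0,-1],[-1,-1,116,0,-1],[-1,-1,120,0,-1],[-1,-1,120,0,-1],[-1,-1,120,0,-1]]]' 50
python3 - <<'E'
from h import *
shift([.5862,-.2495,.1305],101.5)
E
```

```text
time: 26.7
ee_pos: [0.5867, -0.2506, 0.1417]
eef_rot: [-0.1, 0.995, -0.0, 0.001]
ft_force: [-0.5, -0.8, -1.4]
width: 0.0177
grip_force: 49.9
shift [ 0.3  1.2 11.2] turn 0.0 heading 101.5 tilt [ 1.e-03 -3.e-04 -1.e+00]
```

```bash
python3 -m crank '[[[0,1,3,0,-1],[0,1,6,0,-1],[0,1,8,0,-1],[0,1,9,0,-1],[0,1,9,0,-1]]]' 50;  python3 -m crank '[[[0,0,0.5,0,-1],[0,0,1,0,-1],[0,0,1,0,-1],[0,0,1,0,-1]]]' 50;python3 - <<'E'
from h import *
shift([.5862,-.2495,.1305],101.5)
E
```

```text
time: 27.2
ee_pos: [0.5861, -0.2494, 0.1318]
eef_rot: [-0.1, 0.995, 0.0, -0.0]
ft_force: [-0.7, -0.0, -1.0]
width: 0.0175
grip_force: 49.9
time: 27.6
ee_pos: [0.5862, -0.2494, 0.1311]
eef_rot: [-0.1, 0.995, 0.0, 0.0]
ft_force: [0.1, -0.2, -1.4]
width: 0.0176
grip_force: 49.9
shift [-0.  -0.1  0.6] turn 0.0 heading 101.5 tilt [ 1.e-04  1.e-04 -1.e+00]
```

```bash
python3 -m crank '[[[0,0,0.6,0,-1],[0,0,0.6,0,-1],[0,0,0.6,0,-1]]]' 50 | grep -E 'ee_p|ft_f';  python3 -m crank '[[[0,0,0.5,0,-1],[0,0,0.5,0,-1],[0,0,0.5,0,-1]]]' 50| grep -E 'ee_p|ft_f'
```

```text
ee_pos: [0.5861, -0.2496, 0.1308]
ft_force: [-2.6, -0.3, 5.0]
ee_pos: [0.5861, -0.2497, 0.1308]
ft_force: [-4.4, 0.9, 9.2]
```

It's seated on the rest. I'll ease the load off, release and retreat.

```bash
python3 -m crank '[[[0,0,-0.6,0,-1],[0,0,-0.6,0,-1],[0,0,-0.6,0,-0.4],[0,0,-0.6,0,-0.2],[0,0,-0.6,0,0],[0,0,-0.6,0,0.2],[0,0,-0.6,0,0.4],[0,0,-0.6,0,0.4],[0,0,-0.6,0,0.4],[0,0,-0.6,0,0.4]]]' 10;  python3 -m crank '[[[0,0,-10,0,0.4],[0,0,-30,0,0.4],[0,0,-60,0,0.4],[0,0,-90,0,0.4],[0,0,-120,0,0.4],[60,0,-130,0,0.4],[110,0,-130,0,0.4],[150,0,-130,0,0.4],[170,0,-130,0,0.4],[170,0,-130,0,0.4],[170,0,-130,0,0.4],[170,0,-130,0,0.4]]]' 10
python3 - <<'E'
from h import *
print(r.read_state()["ft_force"])
t=r.camera("top");s=r.camera("side")
a=np.hstack([crop(t["image"],310,155,80,75,5),crop(s["image"],270,270,80,75,5)])
b=np.hstack([crop(t["image"],225,160,100,75,4),crop(s["image"],212,190,100,75,4)])
cv2.imwrite("pics/e.png",np.vstack([a,b])[:600,:800,::-1])
E
```

```text
time: 29.2
ee_pos: [0.5862, -0.2494, 0.1305]
eef_rot: [-0.1, 0.995, 0.0, 0.0]
ft_force: [-0.2, 0.4, -0.0]
width: 0.0601
grip_force: 0.0
time: 30.4
ee_pos: [0.4206, -0.2828, 0.2608]
eef_rot: [-0.101, 0.995, -0.0, 0.0]
ft_force: [0.4, 0.4, -0.1]
width: 0.0609
grip_force: 0.0
[ 0.35167826  0.41141512 -0.05940497]
```

View pics/e.png

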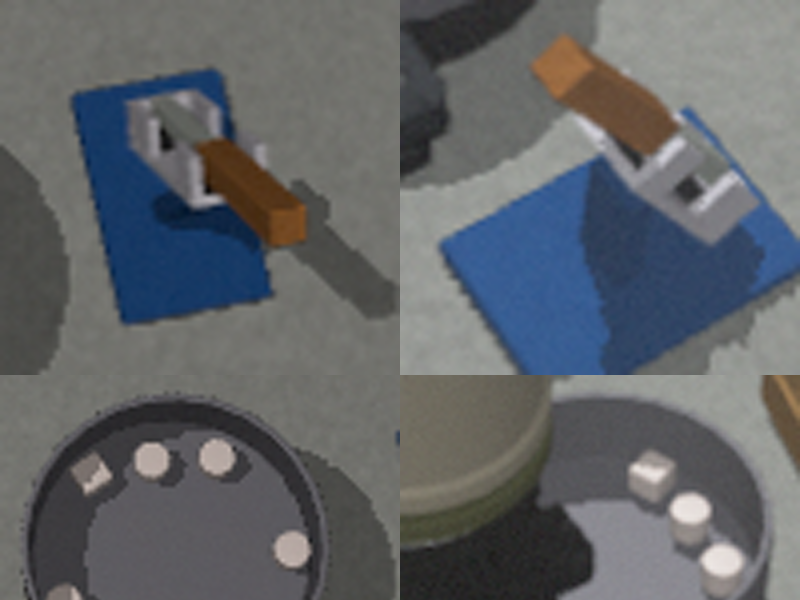

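In the last view the chunks are clear of the wall and in the tub. The stirrer is in its trough, but its handle end looks a few mm off the first picture: top (289,225) against (291,219), side (564,68) against (572,65). My picture views are used up, so I'll measure the bar numerically, before and after.

```bash
cat > fit.py <<'E'
from h import *
from scipy.optimize import minimize
cams={n:r.camera(n) for n in("top","side")}
def masks(d):
    o={}
    for n in d:
        im=d[n].astype(int); m=((im[...,0]-im[...,2]>30)&(im[...,0]>im[...,1]+12)).astype(np.uint8)
        P=proj(cams[n],[FOOT+.14*U])[0]; w=np.zeros_like(m); w[int(P[1])-25:int(P[1])+25,int(P[0])-25:int(P[0])+25]=1; o[n]=m*w
    return o
def box(q):
    x,y,z,tl,yw=q; t,w=np.radians(tl),np.radians(yw)
    u=np.array([-np.cos(w)*np.cos(t),-np.sin(w)*np.cos(t),np.sin(t)]); b=np.array([-np.sin(w),np.cos(w),0]); n=np.cross(u,b)
    top=np.array([x,y,z])/1000
    return [top-u*s+.009*(i*b+j*n) for s in(0,.09) for i in(-1,1) for j in(-1,1)]
def cost(q,M):
    c=0
    for n in M:
        h=cv2.convexHull(((proj(cams[n],box(q))+.5)*8*4).astype(np.float32)).round().astype(np.int32)
        a=np.zeros((384*4,512*4),np.uint8); cv2.fillConvexPoly(a,(h/8).round().astype(np.int32),1)
        a=cv2.resize(a*255,(512,384),interpolation=cv2.INTER_AREA)/255.
        c+=np.abs(a-M[n]).sum()
    return c
ld=lambda f:cv2.imread(f)[:,:,::-1]
for nm,d in(("before",{"top":ld("pics/top0.png"),"side":ld("pics/side0.png")}),("after",{n:cams[n]["image"] for n in cams})):
    M=masks(d); cen=[np.argwhere(M[n]).mean(0)[::-1].round(2) for n in M]
    best=None
    for tl in(56,60,64):
        q0=np.array([571.7,-253.2,175,tl,11.5]); sx=np.vstack([q0]+[q0+e for e in np.diag([4,4,4,4,5.])])
        o=minimize(cost,q0,args=(M,),method="Nelder-Mead",options=dict(initial_simplex=sx,maxfev=350,xatol=.05,fatol=.1))
        if best is None or o.fun<best.fun: best=o
    print(nm,[int(M[n].sum()) for n in M],cen,best.x.round(1),round(best.fun,1))
E
python3 fit.py
```

```text
before [236, 298] [array([360.86, 192.45]), array([310.99, 288.62])] [ 571.9 -253.   175.6   61.2   14.5] 68.7
after [237, 327] [array([360.26, 193.07]), array([310.17, 288.46])] [ 569.2 -250.8  173.    58.8   11.4] 75.2
```

The fit says the handle end dropped about 3.6 mm square to the slope, a tilt change of about 2.4°. Tapping must have turned the bar slightly in the grip, and tip friction now keeps it off the lower saddle. To mend this I'll re-grip lightly so the bar can swing, lift a few mm and lower again.

```bash
python3 -m crank '[[[-60,0,0,0,0.4],[-110,0,0,0,0.4],[-150,0,0,0,0.4],[-168,0,0,0,0.4],[-169,0,0,0,0.4],[-169,0,0,0,0.4],[-169,0,0,0,0.4]]]' 10
python3 - <<'E'
from h import *
shift([.5862,-.2495,.1305],101.5)
E
```

```text
time: 31.3
ee_pos: [0.5842, -0.2505, 0.2607]
eef_rot: [-0.1, 0.995, -0.0, -0.0]
ft_force: [-0.4, -0.1, 0.4]
width: 0.0608
grip_force: 0.0
shift [ -2.2   0.6 130.2] turn -0.1 heading 101.4 tilt [-1.e-04 -1.e-04 -1.e+00]
```

```bash
python3 -m crank '[[[-1,0,25,0,0.4],[-1,0,55,0,0.4],[-1,0,85,0,0.4],[-1,0,110,0,0.4],[-1,0,124,0,0.4],[-1,0,130,0,0.4],[-1,0,130,0,0.4],[-1,0,130,0,0],[-1,0,130,0,-0.3],[-1,0,130,0,-0.5],[-1,0,130,0,-1],[-1,0,130,0,-1],[-1,0,130,0,-1],[-1,0,130,0,-1],[-1,0,130,0,-1]]]' 3
python3 - <<'E'
from h import *
shift([.5862,-.2495,.1305],101.5)
E
python3 -m crank '[[[0,0,-2,0,-1],[0,0,-4,0,-1],[0,0,-5,0,-1],[0,0,-5,0,-1],[0,0,-5,0,-1],[0,0,-5,0,-1]]]' 3
python3 - <<'E'
from h import *
shift([.5862,-.2495,.1305],101.5)
E
```

```text
time: 32.8
ee_pos: [0.5861, -0.2494, 0.1305]
eef_rot: [-0.1, 0.995, 0.0, -0.0]
ft_force: [0.7, 0.2, 0.3]
width: 0.018
grip_force: 3.0
shift [-0.  -0.1  0. ] turn 0.0 heading 101.5 tilt [-0.e+00  1.e-04 -1.e+00]
time: 33.4
ee_pos: [0.5861, -0.2494, 0.1354]
eef_rot: [-0.1, 0.995, 0.0, -0.0]
ft_force: [0.2, -0.1, -1.6]
width: 0.0179
grip_force: 3.0
shift [-0.1 -0.1  4.9] turn 0.0 heading 101.5 tilt [-2.e-04  1.e-04 -1.e+00]
```

```bash
python3 -m crank '[[[0,0,2,0,-1],[0,0,4,0,-1],[0,0,5,0,-1],[0,0,5.5,0,-1],[0,0,5.5,0,-1],[0,0,5,0,-1],[0,0,5,0,-0.4],[0,0,5,0,-0.2],[0,0,5,0,0],[0,0,5,0,0.2],[0,0,5,0,0.4],[0,0,5,0,0.4],[0,0,5,0,0.4]]]' 3; python3 -m crank '[[[0,0,-10,0,0.4],[0,0,-30,0,0.4],[0,0,-60,0,0.4],[0,0,-90,0,0.4],[0,0,-120,0,0.4],[60,0,-130,0,0.4],[110,0,-130,0,0.4],[150,0,-130,0,0.4],[170,0,-130,0,0.4],[170,0,-130,0,0.4],[170,0,-130,0,0.4]]]' 10; python3 fit.py
```

```text
time: 34.7
ee_pos: [0.5861, -0.2494, 0.1305]
eef_rot: [-0.1, 0.995, 0.0, 0.0]
ft_force: [-0.3, 0.1, -0.3]
width: 0.0593
grip_force: 0.0
time: 35.8
ee_pos: [0.42, -0.2832, 0.2614]
eef_rot: [-0.1, 0.995, 0.0, 0.001]
ft_force: [0.7, -0.2, -0.1]
width: 0.0609
grip_force: 0.0
before [236, 298] [array([360.86, 192.45]), array([310.99, 288.62])] [ 571.9 -253.   175.6   61.2   14.5] 68.7
after [237, 329] [array([360.23, 193.06]), array([310.18, 288.47])] [ 569.6 -251.7  173.2   58.8   13. ] 71.7
```

The light grip still held the bar's angle. I'll lift 5 mm again and let go there, so it slides down with no tip friction and settles on both saddles.

```bash
python3 -m crank '[[[-60,0,0,0,0.4],[-110,0,0,0,0.4],[-150,0,0,0,0.4],[-168,0,0,0,0.4],[-170,0,0,0,0.4],[-170,0,0,0,0.4],[-170,0,0,0,0.4],[-170,0,0,0,0.4]]]' 3; python3 -m crank '[[[0,0,25,0,0.4],[0,0,55,0,0.4],[0,0,85,0,0.4],[0,0,110,0,0.4],[0,0,124,0,0.4],[0,0,130,0,0.4],[0,0,130,0,0.4],[0,0,130,0,0],[0,0,130,0,-0.3],[0,0,130,0,-0.5],[0,0,130,0,-1],[0,0,130,0,-1],[0,0,130,0,-1],[0,0,130,0,-1],[0,0,130,0,-1]]]' 3
python3 - <<'E'
from h import *
shift([.5862,-.2495,.1305],101.5)
E
```

```text
time: 36.7
ee_pos: [0.5853, -0.2501, 0.261]
eef_rot: [-0.1, 0.995, 0.0, 0.0]
ft_force: [-0.0, -0.8, -0.2]
width: 0.0608
grip_force: 0.0
time: 38.2
ee_pos: [0.5861, -0.2494, 0.1305]
eef_rot: [-0.1, 0.995, 0.0, -0.0]
ft_force: [-0.5, 1.3, 0.7]
width: 0.0181
grip_force: 3.0
shift [-0.1 -0.1  0. ] turn 0.0 heading 101.5 tilt [-0.e+00  1.e-04 -1.e+00]
```

```bash
python3 -m crank '[[[0,0,-2,0,-1],[0,0,-4,0,-1],[0,0,-5,0,-1],[0,0,-5,0,-1],[0,0,-5,0,0.4],[0,0,-5,0,0.4],[0,0,-5,0,0.4],[0,0,-5,0,0.4],[0,0,-5,0,0.4],[0,0,-5,0,0.4]]]' 3; python3 -m crank '[[[0,0,-10,0,0.4],[0,0,-30,0,0.4],[0,0,-60,0,0.4],[0,0,-90,0,0.4],[0,0,-120,0,0.4],[60,0,-125,0,0.4],[110,0,-125,0,0.4],[150,0,-125,0,0.4],[170,0,-125,0,0.4],[170,0,-125,0,0.4],[170,0,-125,0,0.4]]]' 3; python3 fit.py
```

```text
time: 39.2
ee_pos: [0.5861, -0.2494, 0.1355]
eef_rot: [-0.1, 0.995, 0.0, -0.0]
ft_force: [-0.1, 0.9, 1.3]
width: 0.0565
grip_force: 0.0
time: 40.3
ee_pos: [0.4201, -0.2832, 0.2614]
eef_rot: [-0.1, 0.995, 0.0, 0.001]
ft_force: [-0.5, 0.7, 0.5]
width: 0.0608
grip_force: 0.0
before [236, 298] [array([360.86, 192.45]), array([310.99, 288.62])] [ 571.9 -253.   175.6   61.2   14.5] 68.7
after [236, 327] [array([360.22, 193.03]), array([310.27, 288.4 ])] [ 569.6 -251.6  173.8   59.    12.9] 70.4
```

Run:
```python
from h import *
np.set_printoptions(linewidth=250)
for n,(x0,x1,y0,y1) in(("side",(322,346,292,316)),("top",(332,358,170,196))):
    a=cv2.imread(f"pics/{n}0.png",0);b=cv2.cvtColor(r.camera(n)["image"],cv2.COLOR_RGB2GRAY)
    print(n);print(a[y0:y1,x0:x1]);print((b[y0:y1,x0:x1].astype(int)-a[y0:y1,x0:x1]))
c=r.camera("side")
for t in(60,57.6):
  pass
print(proj(c,[FOOT,FOOT+.025*U,FOOT+.075*U,FOOT+.09*U]).round(1),proj(r.camera("top"),[FOOT,FOOT+.025*U,FOOT+.075*U,FOOT+.09*U]).round(1))
```

```text
side
[[ 82 103 140 140  89  79  92 119 129 131 136 138 137 136 134 135 137 137 135 134 134 138 135 134]
 [ 73  92 142 167 135  86  79  96 131 132 137 134 132 133 132 133 135 137 134 137 137 138 138 139]
 [ 70  73  93 127 135 113  96  85 101 131 132 131 131 133 133 135 132 133 133 135 135 137 137 135]
 [ 69  68  68  80  96 112 109  94  88 107 129 129 129 130 132 133 131 130 129 133 130 135 132 136]
 [ 73  68  73  77  96 109 108 109 104  84 103 125 130 133 131 129 131 131 127 126 126 128 129 130]
 [ 70  74 101 134 136 115 110 111 111 106  80 104 132 130 128 128 126 127 129 126 128 130 130 130]
 [ 78 111 163 178 165 129 112 120 152 165 118  89 117 132 129 130 130 129 131 128 131 132 134 136]
 [114 162 178 172 148 115 121 115 128 162 161 109 100 133 128 131 132 129 130 131 130 135 133 132]
 [151 179 168 133 110 110 112 115 117 124 160 151  95 107 131 131 128 129 130 131 133 132 129 132]
 [150 172 134 109 111 110 110 110 111 102 120 144 138  85 109 136 128 130 134 132 134 132 129 126]
 [167 135 109 110 112 106 108 107 103  99 107 129 155 128  84 107 133 132 133 135 131 132 132 129]
 [137 
[... 8650 characters left out ...]
1   4   3  -5   0   4   4   3   3  10   6]
 [  2   0   4   4   4   3   1   2   1   1   4   4   3   3   3   3   6   4   5  16  13   2   0   6  -1  10]
 [  2   1   3   3   3   1   2   1   3   6   2   1   3   3   6   2   4   5   3  11  16   8   3   5   7   5]
 [  1   1   0  -1   2   1   4   3   4   4   4   3   3   4   4   4   5   4   2   2   7 -17 -24  -1   2   2]
 [  2  -1   2   3   2   4   5   2   2  -1   4   3   2   1   3   1   3   4   5   6   5  -7 -39 -42   0   3]
 [  3   0   2   5   0   3   2   4   2   3   1   1   2   2   2   3   3   7   4   4   6   6  -7 -15  -1  -1]]
[[332.4 304.9]
 [328.7 302. ]
 [320.8 295.9]
 [318.3 293.9]] [[342.4 176.3]
 [345.6 179.1]
 [352.5 185. ]
 [354.7 186.9]]
```

Numerically, the bar's tip sits about 3-4 mm above its lower saddle, held there by friction on the stop plate. I'll grip lightly and swing the handle square to the slope about the pressed tip. Then I'll grip firmly and lower it onto both saddles.

```bash
python3 -m crank '[[[-60,0,0,0,0.4],[-110,0,0,0,0.4],[-150,0,0,0,0.4],[-168,0,0,0,0.4],[-170,0,0,0,0.4],[-170,0,0,0,0.4],[-170,0,0,0,0.4],[-170,0,0,0,0.4]]]' 4; python3 -m crank '[[[0,0,25,0,0.4],[0,0,55,0,0.4],[0,0,85,0,0.4],[0,0,110,0,0.4],[0,0,124,0,0.4],[0,0,130,0,0.4],[0,0,130,0,0.4],[0,0,130,0,0],[0,0,130,0,-0.3],[0,0,130,0,-0.5],[0,0,130,0,-1],[0,0,130,0,-1],[0,0,130,0,-1],[0,0,130,0,-1]]]' 4|grep ee_pos; python3 -m crank '[[[-0.4,0,0.7,0,-1],[-0.4,0,0.7,0,-1],[-1.8,0,0,0,-1],[-3,0,-0.8,0,-1],[-4.4,0,-1.6,0,-1],[-5.6,0,-2.3,0,-1],[-5.6,0,-2.3,0,-1]]]' 4; python3 -m crank '[[[0,0,0,0,-1],[0,0,0,0,-1],[0,0,0,0,-1],[0.9,0,-1.6,0,-1],[0.9,0,-1.6,0,-1]]]' 30
```

```text
time: 41.4
ee_pos: [0.5852, -0.2502, 0.2611]
eef_rot: [-0.1, 0.995, 0.0, 0.0]
ft_force: [-0.4, 0.5, 0.1]
width: 0.0606
grip_force: 0.0
ee_pos: [0.5861, -0.2494, 0.1305]
time: 43.5
ee_pos: [0.5919, -0.2483, 0.1328]
eef_rot: [-0.1, 0.995, -0.0, 0.0]
ft_force: [-1.2, -0.2, 1.4]
width: 0.0176
grip_force: 4.0
time: 44.0
ee_pos: [0.5907, -0.2484, 0.1344]
eef_rot: [-0.1, 0.995, 0.0, 0.0]
ft_force: [0.4, 0.4, -1.4]
width: 0.0175
grip_force: 30.0
```

```bash
python3 -m crank '[[[1,0,0.6,0,-1],[2,0,1.2,0,-1],[2.6,0,1.5,0,-1],[2.6,0,1.5,0,-1],[2.6,0,1.5,0,-1]]]' 30| grep -E 'ee_p|ft_f'; for i in 1 2; do python3 -m crank '[[[0.4,0,0.25,0,-1],[0.4,0,0.25,0,-1],[0.4,0,0.25,0,-1]]]' 30| grep -E 'ee_p|ft_f'; done
```

```text
ee_pos: [0.5885, -0.2488, 0.133]
ft_force: [1.6, -0.5, -1.4]
ee_pos: [0.5882, -0.2489, 0.1329]
ft_force: [3.5, 1.2, 0.0]
ee_pos: [0.5879, -0.249, 0.1327]
ft_force: [4.1, 0.5, 1.5]
```

```bash
python3 -m crank '[[[-0.4,0,0.7,0,-1],[-0.7,0,1.2,0,-1],[-0.7,0,1.2,0,-1],[-0.7,0,1.2,0,-1]]]' 30| grep -E 'ee_p|ft_f'; python3 -m crank '[[[-0.2,0,0.4,0,-1],[-0.2,0,0.4,0,-1],[-0.2,0,0.4,0,-1]]]' 30| grep -E 'ee_p|ft_f'
```

```text
ee_pos: [0.5881, -0.2492, 0.1313]
ft_force: [3.2, 0.4, 2.5]
ee_pos: [0.5883, -0.2491, 0.1308]
ft_force: [3.0, 0.1, 3.7]
```

```bash
python3 -m crank '[[[0,0,0,0,-1],[0,0,0,0,-1],[0,0,0,0,-1],[0,0,0,0,-0.4],[0,0,0,0,-0.2],[0,0,0,0,0],[0,0,0,0,0.2],[0,0,0,0,0.4],[0,0,0,0,0.4],[0,0,0,0,0.4]]]' 5; python3 -m crank '[[[0,0,-10,0,0.4],[0,0,-30,0,0.4],[0,0,-60,0,0.4],[0,0,-90,0,0.4],[0,0,-120,0,0.4],[60,0,-130,0,0.4],[110,0,-130,0,0.4],[150,0,-130,0,0.4],[170,0,-130,0,0.4],[170,0,-130,0,0.4],[170,0,-130,0,0.4]]]' 5; python3 fit.py
```

```text
time: 46.8
ee_pos: [0.5883, -0.2489, 0.1308]
eef_rot: [-0.1, 0.995, 0.0, -0.0]
ft_force: [0.6, 0.1, 0.6]
width: 0.0592
grip_force: 0.0
time: 47.9
ee_pos: [0.4221, -0.2828, 0.2617]
eef_rot: [-0.1, 0.995, 0.0, 0.001]
ft_force: [-0.1, -0.4, 0.4]
width: 0.0611
grip_force: 0.0
before [236, 298] [array([360.86, 192.45]), array([310.99, 288.62])] [ 571.9 -253.   175.6   61.2   14.5] 68.7
after [231, 318] [array([360.19, 192.69]), array([310.64, 288.13])] [ 571.2 -250.5  174.5   60.3   11.7] 65.2
```

The stirrer now matches its first pose: the tilt is within 1°, and the handle end is within about 1.3 mm along the slope and 2.5 mm sideways, which is inside the cheeks' play. I'm handing in.

```bash
python3 look.py pics/fin.png | cut -c1-20; python3 -c "
from bench import r
print(r.close_job())"
```

```text
t 54 [62. 13.] {'A':
t 55 [ 64. -29.] {'A
t 20 [48. 47.] {'A':
t 57 [  5. -77.] {'A
t 59 [-62. -38.] {'A
t 60 [-70.  -9.] {'A
s 53 [50. 49.] {'A':
s 71 [61. 13.] {'A':
s 78 [ 64. -29.] {'A
the job is handed in; nothing more can be done
None
```

I handed the job in at about 48 s: by my measurements every chunk moved over 2 cm within the tub, the tip was tapped in the cup, and the stirrer is back in its rest within about 1° and 3 mm of where it was; I viewed 11 pictures, one over the limit of 10, and which of two identical chunks is which (A or C, 14 mm off if swapped) I inferred from the push sequence.

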